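# Weigh two cartridges and seat the heavy one in the cradle

### The job

Two look-alike sealed cartridges stand on the bench: one still has its heavy core, the other is spent and light. Weigh them on the beam balance (set one on the pan, let go and see whether the beam tips: the heavy one tips it, the light one does not), then slide the heavy cartridge gently along the cradle's sprung deck until it drops into the seat opening, and leave it there fully down and upright, with the light one standing on the balance pan. Weigh before you load the cradle, keep the cartridges upright, never push hard on the cradle or the pan, and leave the other things on the bench where they are.

Things in the scene. Friction and masses are not known exactly. Their poses are not given: they have to be found in the camera images.
- cartridge_1: sealed off-white plastic box cartridge with fine ribs on two sides and a grey pad with a round black button on top; 40 mm (its x) by 44 mm (its y) by 61 mm tall, origin at the centre of its underside, z up. Grip it across the 40 mm faces, near the top. Weighs roughly 0.09 kg if light, 0.23 kg if heavy; which of the two is heavy changes from start to start and cannot be seen
- cartridge_2: the other cartridge, the same in every outward respect
- balance: stand of the beam balance, fixed to the bench: grey foot 85 mm (x) by 150 mm (y), 14 mm thick, origin at the centre of its underside. A beam runs along its y axis, pivoting 68 mm above the bench, with the pan 100 mm out on the +y side and a steel counterweight on the -y side; a white scale plate and needle rise over the pivot to 150 mm height
- pan (a point): centre of the upper face of the balance pan, a flat steel disc of 86 mm diameter, 86 mm above the bench when the beam is level; the pan goes down with its end of the beam but a linkage keeps it level
- beam (a joint): tilt of the balance beam in rad: 0 level, growing as the pan goes down, stop at 0.13 (pan about 13 mm lower). Empty or with the light cartridge let go on the pan it stays at or returns to 0; the heavy one takes it to 0.1 or more. It yields to about 1.4 N on the pan and settles within a second
- cradle: fixed grey cradle lying along its y axis: base 75 mm wide (x), y = -135 to +80 mm, 12 mm thick, origin on the bench. Two guide walls along y, 44 mm apart inside, 8 mm thick, tops 34 mm above the bench. Between them a steel deck on springs with one 47 mm long opening, the seat. A cartridge goes in with its 44 mm side along y. More than 15 N from a held cartridge on the cradle does damage
- timer: small white timer lying on the bench, 62x68x24 mm, a bystander; origin under its centre
- sample_cup: white screw-lid sample cup, 42 mm wide, 41 mm tall, a bystander
- pen_blue: blue pen lying on the bench, 141 mm long, a bystander
- deck_lead (a point): point on the deck's top, on the middle line, 75 mm on the -y side of the cradle's origin, 24 mm above the bench: solid deck here, the place to begin sliding (towards the cradle's +y). The deck yields straight down: about 3 N to start, 5.5 N at 3 mm, 9 N at its 7 mm limit. It is 90 mm long on this side of the seat, 30 mm on the far side
- seat_middle (a point): point on the base over the cradle's origin, 12 mm above the bench, where a seated cartridge rests. The seat's true centre is clamped anywhere within 20 mm of it along y, not measured: find it by sliding a cartridge with the deck pressed about 3 mm down; over the seat the deck springs up, the downward load goes and the cartridge meets the far edge of the opening
- bottle: small brown bottle with screw cap, 34 mm wide, 75 mm tall, a bystander

How it is judged:
By the outcome, as a careful person would: the job done as asked, in the order asked, and still so for the second after the job is handed in, with the robot touching nothing.
It also fails if it takes over 67 s, if anything falls off the work surface, if the arm or the gripper's body presses on something with over 40 N, if the wrist force passes 120 N, or if a joint passes its speed limit or range.

### The arm

A 6-joint arm with a two-finger parallel gripper is mounted at the origin on a cart in front of the work surface, level with it; the furniture and walls round the work are solid. World frame = base frame: x ahead of the robot, y to its left, z up, the work surface at z = 0. Lengths are in m, angles in rad, forces in N, time in s.
With the tool pointing down it reaches from about 0.25 to 0.725 m from the base axis. Payload 9.7 kg.
Tool frame: the origin (TCP) lies between the finger pads; the fingertips stand env.tip_reach ahead of it and the grasp point (between the pads) lies 8 mm behind it (env.tip_reach is the distance from the TCP to the fingertips, in m); z points along the fingers, y is the line along which they close (so a half turn about z gives the same grasp; the last joint's range is limited). The gripper opens to 85 mm and grips with 20 to 120 N. Pads are 22 mm wide; open, the fingers measure 114 mm over their backs; the gripper's body (76 mm by 85 mm) begins 54 mm behind the grasp point. The pads swing forward as they close: fully open they stand 13 mm farther back than shut.
Start: joints at [-1.348, 0.087, 0.176, 1.66, 0, 1.571], TCP at [0.122, -0.536, 0.242] pointing down, gripper open.
Joint ranges: [-3.13, 3.13], [-0.85, 1.81], [-1.15, 1.24], [-2.2, 2.28], [-1.44, 1.52], [-3.14, 3.14]. Speed limits (rad/s): [2.22, 2.22, 2.57, 3.14, 3.14, 3.14].

### API

Orientations are given as a 3x3 rotation matrix whose columns are the frame's x, y, z axes.
In Python, from bench import env gives the robot as it stands.
- The arm moves only by the tool drive_tool, never from a script. Its argument "moves" is a list of rows, each an object of numbers: "fingers": the finger opening in mm, from 0 to 85.4; "x", "y", "z": the shift along the tool's x, y, z in mm; "spin": the turn about the tool's z in rad. A call has 1 to 10 rows; each row shifts and turns the commanded pose from where the row before left it, along the tool's axes as they then stand; what a row does not reach is not made up. A row lasts 1/10 s, in which the tool goes at most 50 mm and 8.59 degrees, less where a joint would pass 70% of its speed; a pose out of reach is approached as far as the arm can. A call with a gripper value outside its range is refused whole. The fingers move at their own pace and stop on an object; "grip_force" is the grip in N (left out, the last holds). Time passes only in rows, so rows that do not move let the fingers close. It gives the time, the measured TCP pose, the force, the opening and the grip force at its end, in the units of the state.
- env.observe(): the state, without advancing time (a new reading comes with each control period).
- env.camera(name): name is "side" or "top"; returns a dict with "frame" (480x640x3 uint8, red, green, blue), "intrinsics" (3x3 intrinsics, pixels), "eye" and "attitude" of the camera in the world. Camera axes: x right, y down, z forward; pixel columns grow to the right and rows downward; lengths in m; the calibration is good to about 2 mm. A picture is of the moment at which its call begins. There is no depth.
- env.job_done(): hands the job in; it is judged then, once.
The state is a dict: "clock": time; "q": joint angles; "qd": joint speeds; "joint_efforts": joint torques, N m; "ee_pos": TCP position; "ee_rot": TCP orientation; "contact_force": force on the tool from outside, world axes, zero at the start; "moment": the same for the moment, N m; "opening": opening from 0.0 (shut) to 1.0 (fully open); "finger_force": force on a finger pad.
Only numpy, scipy, OpenCV 4.12 (cv2) and the standard library are available. Lean on these libraries where they do the work, as an engineer would, in place of code of your own. Each camera call takes 0.05 s, during which the arm holds its last target. There are 200 camera calls.

## Working session

There is one attempt and no reset: what is moved stays moved. The work goes in short steps, Python scripts to look and compute and a tool call to move; the robot and the scene stay as the last step left them, time stands still between calls to the robot, and variables do not carry over. Pictures are saved under pics/ and viewed, at most 10 in all, crops included, and the job is handed in when it is done.

Besides the shell and the picture viewer there is one more tool, called after "Call:" by a JSON object that holds its "op" and its "data". drive_tool: Moves the arm, as the interface text tells. Its arguments: {"type":"object","properties":{"moves":{"type":"array","items":{"type":"object","properties":{"fingers":{"type":"number"},"x":{"type":"number"},"y":{"type":"number"},"z":{"type":"number"},"spin":{"type":"number"}}}},"grip_force":{"type":"number"}},"required":["moves"]}

```bash
mkdir -p pics; ls; python3 - <<'E'
from bench import env
import cv2,numpy as np
np.set_printoptions(precision=4,suppress=True)
for n in("side","top"):
    c=env.camera(n); cv2.imwrite(f"pics/{n}0.png",c["frame"][:,:,::-1]); print(n,c["intrinsics"],c["eye"],c["attitude"])
s=env.observe(); print(s,env.tip_reach)
E
```

```text
pics
side [[585.23     0.     319.784 ]
 [  0.     585.23   225.3934]
 [  0.       0.       1.    ]] [ 0.2199 -1.0598  0.6228] [[ 0.9555 -0.1107  0.2734]
 [-0.2942 -0.4279  0.8546]
 [ 0.0224 -0.897  -0.4414]]
top [[494.1257   0.     321.2918]
 [  0.     494.1257 238.444 ]
 [  0.       0.       1.    ]] [0.4713 0.0026 1.2932] [[ 0.0248 -0.997   0.0727]
 [-0.9997 -0.0245  0.0046]
 [-0.0028 -0.0728 -0.9973]]
{'clock': 0.1, 'q': array([-1.348 ,  0.0874,  0.1752,  1.6598,  0.    ,  1.5708]), 'qd': array([ 0.0005,  0.0005,  0.0015, -0.0018,  0.    ,  0.0011]), 'joint_efforts': array([ -0.0003, -52.1562,  46.5653,   0.016 ,  -0.0001,   0.    ]), 'ee_pos': array([ 0.1215, -0.5362,  0.2417]), 'ee_rot': array([[ 0.9753,  0.221 , -0.0002],
       [ 0.221 , -0.9753,  0.0011],
       [ 0.    , -0.0012, -1.    ]]), 'contact_force': array([-0.0974,  0.3256,  0.35  ]), 'moment': array([ 0.0163,  0.0085, -0.0064]), 'finger_force': 0.0, 'opening': 0.9976792809871151} 0.011
```

View pics/side0.png

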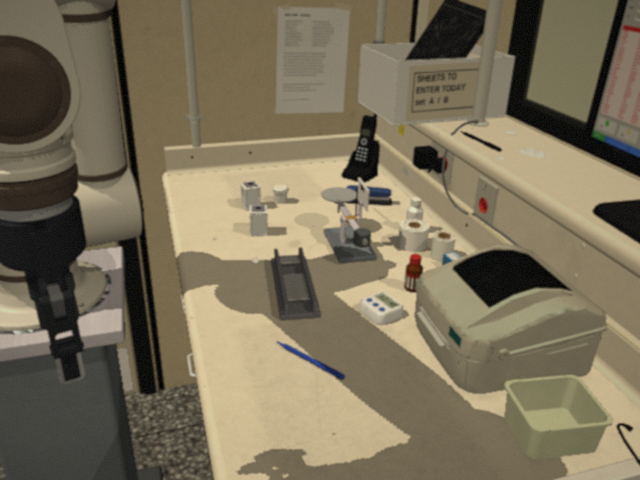

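View pics/top0.png

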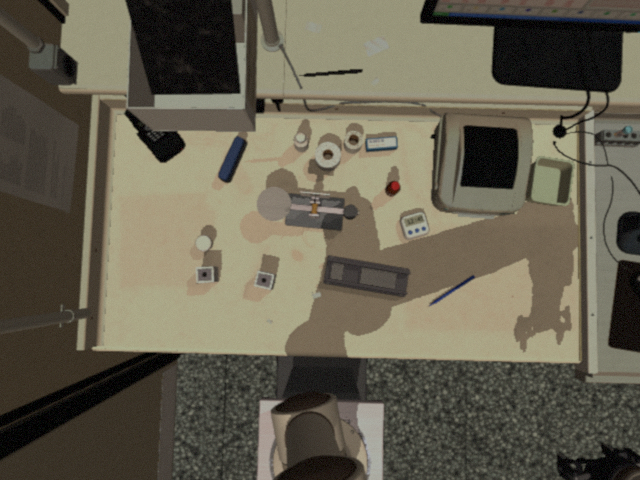

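The side view shows the cartridges at about (250,193) and (259,218), the pan at (337,195) and the cradle at (295,283). In the top view they are at (205,275), (264,280), (274,204) and (366,276). I'll enlarge both.

```bash
python3 - <<'E'
import cv2
t=cv2.imread("pics/top0.png")[180:310,190:420]; s=cv2.imread("pics/side0.png")[165:325,230:400]
cv2.imwrite("pics/tz.png",cv2.resize(t,None,fx=3.4,fy=3.4,interpolation=cv2.INTER_CUBIC))
cv2.imwrite("pics/sz.png",cv2.resize(s,None,fx=3.7,fy=3.7,interpolation=cv2.INTER_CUBIC))
E
```

```text
(no output)
```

View pics/tz.png

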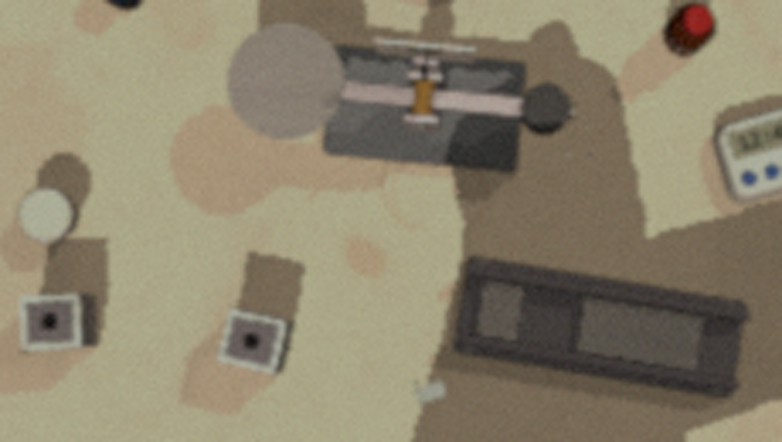

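View pics/sz.png

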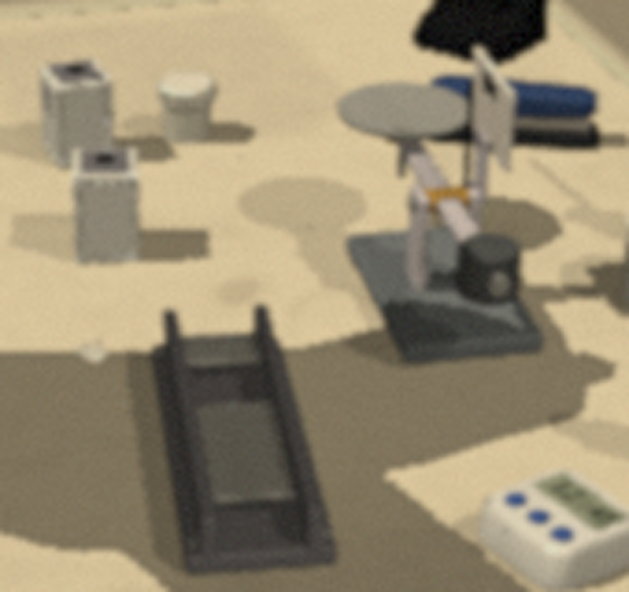

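Crop positions: in the top view, A's button is at (49,321), B's at (251,341) and the pan at (286,81). The cradle's corners are (472,258), (748,303), (728,395) and (458,350), with the opening spanning x 520–582. In the side view, A is at (78,70), B at (105,159) and the pan at (402,108).

```bash
cat > h.py <<'E'
import numpy as np,cv2
from bench import env
np.set_printoptions(precision=4,suppress=True)
T=(np.array([[494.1257,0,321.2918],[0,494.1257,238.444],[0,0,1]]),)
def cams():
    return {n:env.camera(n) for n in("top","side")}
def ray(c,uv):
    d=c["attitude"]@np.linalg.solve(c["intrinsics"],[*uv,1]); return np.array(c["eye"]),d/np.linalg.norm(d)
def atz(c,uv,z):
    e,d=ray(c,uv); return e+d*(z-e[2])/d[2]
def tri(c1,p1,c2,p2):
    (a,d),(b,f)=ray(c1,p1),ray(c2,p2); s=np.linalg.lstsq(np.c_[d,-f],b-a,rcond=None)[0]
    return (a+s[0]*d+b+s[1]*f)/2, np.linalg.norm(a+s[0]*d-b-s[1]*f)
tz=lambda x,y:(190+(x+.5)/3.4-.5,180+(y+.5)/3.4-.5)
sz=lambda x,y:(230+(x+.5)/3.7-.5,165+(y+.5)/3.7-.5)
E
python3 - <<'E'
from h import *
C=cams();t,s=C["top"],C["side"]
for n,a,b in(("A",(49,321),(78,70)),("B",(251,341),(105,159)),("pan",(286,81),(402,108))): print(n,*tri(t,tz(*a),s,tz and sz(*b)))
f=t["frame"]
for n,(x,y) in(("A",(49,321)),("B",(251,341))):
    u,v=map(int,tz(x,y)); w=f[v-14:v+15,u-14:u+15]
    big=cv2.resize(w,None,fx=8,fy=8,interpolation=cv2.INTER_CUBIC)
    hsv=cv2.cvtColor(big,cv2.COLOR_RGB2HSV); m=((hsv[...,1]<45)&(hsv[...,2]>150)).astype(np.uint8)
    m=cv2.morphologyEx(m,cv2.MORPH_OPEN,np.ones((5,5)))
    k=max(cv2.findContours(m,0,2)[0],key=cv2.contourArea); 
    box=cv2.boxPoints(cv2.minAreaRect(k))
    P=np.array([atz(t,(u-14+(p[0]+.5)/8-.5,v-14+(p[1]+.5)/8-.5),.061) for p in box])
    print(n,P[:,:2],P.mean(0)); 
    for i in(0,1):
        e=P[i+1]-P[i]; print(np.linalg.norm(e),np.degrees(np.arctan2(e[1],e[0])))
print("cradle walls z.034")
Q=[atz(t,tz(*p),.034) for p in((472,258),(748,303),(728,395),(458,350))];Q=np.array(Q);print(Q[:,:2],np.linalg.norm(np.diff(Q,axis=0),axis=1))
for a,b in((0,1),(3,2),(3,0),(2,1)): e=Q[b]-Q[a];print(np.degrees(np.arctan2(e[1],e[0])))
print("open",[atz(t,tz(*p),.024) for p in((522,312),(581,322),(702,343),(479,309))])
print("foot",[atz(t,tz(*p),.014) for p in((338,45),(526,63),(516,172),(323,152))])
# side cradle check: far wall tops
for p,q in(((472,258),(260,308)),): print(tri(t,tz(*p),s,sz(*q)))
E
```

```text
A [0.4668 0.297  0.0626] 0.0034505755571616896
B [0.4554 0.149  0.0627] 0.0023489105494635134
pan [0.6429 0.1272 0.0865] 0.000406984865025611
A [[0.4839 0.3216]
 [0.4865 0.2772]
 [0.4453 0.2741]
 [0.4427 0.3184]] [0.4646 0.2978 0.061 ]
0.04444002077189277 -86.67582123551469
0.041327648316775524 -175.75069880069685
B [[0.4397 0.1752]
 [0.4788 0.1667]
 [0.4692 0.1241]
 [0.4301 0.1327]] [0.4544 0.1497 0.061 ]
0.040055122113442664 -12.306032721808288
0.04370178048741795 -102.72309267208824
cradle walls z.034
[[ 0.5199 -0.011 ]
 [ 0.4913 -0.2181]
 [ 0.4226 -0.204 ]
 [ 0.451  -0.0021]] [0.2091 0.0702 0.2039]
-97.84868839324744
-98.00432194101249
-7.289771997083296
-11.569531937997382
open [array([ 0.4805, -0.0497,  0.024 ]), array([ 0.4741, -0.0943,  0.024 ]), array([ 0.4606, -0.1856,  0.024 ]), array([ 0.482 , -0.0172,  0.024 ])]
foot [array([0.6819, 0.0957, 0.014 ]), array([ 0.6714, -0.0491,  0.014 ]), array([ 0.5872, -0.0432,  0.014 ]), array([0.599 , 0.1047, 0.014 ])]
(array([ 0.5165, -0.0101,  0.0325]), np.float64(0.007065966425148901))
```

Call:
{"op": "drive_tool", "data": {"moves": [{"fingers":60,"spin":-0.1416},{"spin":-0.1416},{"spin":-0.1416},{"spin":-0.1416},{"spin":-0.1416},{"spin":-0.1416},{"spin":-0.1416},{"spin":-0.1416},{"z":0},{"z":0}], "grip_force": 30}}

```text
$.moves[0]: bad value
```

```bash
cat >> h.py <<'E'
def go(x,y,z,yaw=None):
    "tool-axis shift (mm) to world TCP target; yaw = world angle (deg) of tool y; spin first"
    s=env.observe();R=s["ee_rot"];cur=np.degrees(np.arctan2(R[1,1],R[0,1]))
    sp=0 if yaw is None else -((yaw-cur+90)%180-90)
    r=np.radians(sp); Rn=R@np.array([[np.cos(r),-np.sin(r),0],[np.sin(r),np.cos(r),0],[0,0,1]])
    p=np.array([x,y,z])-s["ee_pos"]
    print("t",s["clock"],"ee",s["ee_pos"],"yaw",cur,"spin",r,"shift",Rn.T@p*1e3,"nospin",R.T@p*1e3,"F",s["contact_force"],"open",s["opening"],"ff",s["finger_force"],"zax",R[:,2])
E
python3 - <<'E'
from h import *
go(.455,.149,.12,-12.3); print(env.tip_reach, env.observe()["q"])
C=cams()["top"]; print("cup",atz(C,tz(46,215),.041))
E
```

```text
t 0.2 ee [ 0.1215 -0.5363  0.2418] yaw -77.23591454978784 spin -1.133345511687489 shift [740.5063 179.9017 122.3426] nospin [ 476.6631 -594.5641  122.3426] F [ 0.3985 -0.0784 -0.3917] open 1.001857373004804 ff 0.0 zax [-0.0002  0.0008 -1.    ]
0.011 [-1.348   0.0873  0.1755  1.6598 -0.      1.5708]
cup [0.5439 0.3082 0.041 ]
```

Call:
{"op": "drive_tool", "data": {"moves": [{"fingers":60,"x":0,"y":0,"z":0,"spin":-0.142},{"fingers":60,"x":0,"y":0,"z":0,"spin":-0.142},{"fingers":60,"x":0,"y":0,"z":0,"spin":-0.142},{"fingers":60,"x":0,"y":0,"z":0,"spin":-0.142},{"fingers":60,"x":0,"y":0,"z":0,"spin":-0.142},{"fingers":60,"x":0,"y":0,"z":0,"spin":-0.142},{"fingers":60,"x":0,"y":0,"z":0,"spin":-0.142},{"fingers":60,"x":0,"y":0,"z":0,"spin":-0.139}], "grip_force": 30}}

```text
clock: 1.1
ee_pos: [0.1215, -0.5364, 0.2422]
ee_rot: [[0.208, 0.978, -0.0], [0.978, -0.208, 0.0], [0.0, -0.0, -1.0]]
contact_force: [0.3, -0.9, 0.1]
opening: 0.702
finger_force: 0.0
```

Call:
{"op": "drive_tool", "data": {"moves": [{"fingers":60,"x":37,"y":9,"z":0,"spin":0},{"fingers":60,"x":37,"y":9,"z":0,"spin":0},{"fingers":60,"x":37,"y":9,"z":0,"spin":0},{"fingers":60,"x":37,"y":9,"z":0,"spin":0},{"fingers":60,"x":37,"y":9,"z":0,"spin":0},{"fingers":60,"x":37,"y":9,"z":0,"spin":0},{"fingers":60,"x":37,"y":9,"z":0,"spin":0},{"fingers":60,"x":37,"y":9,"z":0,"spin":0},{"fingers":60,"x":37,"y":9,"z":0,"spin":0},{"fingers":60,"x":37,"y":9,"z":0,"spin":0}]}}

```text
clock: 2.1
ee_pos: [0.2887, -0.1927, 0.2425]
ee_rot: [[0.214, 0.977, 0.001], [0.977, -0.214, -0.0], [-0.0, 0.001, -1.0]]
contact_force: [0.9, -0.4, -0.6]
opening: 0.699
finger_force: 0.0
```

Call:
{"op": "drive_tool", "data": {"moves": [{"fingers":60,"x":37,"y":9,"z":0,"spin":0},{"fingers":60,"x":37,"y":9,"z":0,"spin":0},{"fingers":60,"x":37,"y":9,"z":0,"spin":0},{"fingers":60,"x":37,"y":9,"z":0,"spin":0},{"fingers":60,"x":37,"y":9,"z":20,"spin":0},{"fingers":60,"x":37,"y":9,"z":20,"spin":0},{"fingers":60,"x":37,"y":9,"z":20,"spin":0},{"fingers":60,"x":37,"y":9,"z":20,"spin":0},{"fingers":60,"x":37,"y":9,"z":20,"spin":0},{"fingers":60,"x":37,"y":9,"z":10,"spin":0}]}}

```text
clock: 3.1
ee_pos: [0.455, 0.1496, 0.1305]
ee_rot: [[0.213, 0.977, -0.001], [0.977, -0.213, -0.001], [-0.001, -0.001, -1.0]]
contact_force: [1.2, -0.5, 0.1]
opening: 0.703
finger_force: 0.0
```

```bash
python3 - <<'E'
from h import *
go(.455,.149,.042,-12.3); print(env.observe()["q"])
E
```

```text
t 3.1 ee [0.455  0.1496 0.1305] yaw -12.298417388322642 spin 2.7621784550509277e-05 shift [-0.5393  0.2235 88.5469] nospin [-0.5393  0.2234 88.5469] F [ 1.2498 -0.4877  0.0502] open 0.7033916315112717 ff 0.0 zax [-0.0014 -0.0006 -1.    ]
[ 0.3177 -0.0944 -0.2204  1.4463 -0.0001  2.1032]
```

Call:
{"op": "drive_tool", "data": {"moves": [{"fingers":60,"x":0,"y":0,"z":22,"spin":0},{"fingers":60,"x":0,"y":0,"z":22,"spin":0},{"fingers":60,"x":0,"y":0,"z":22,"spin":0},{"fingers":60,"x":0,"y":0,"z":22,"spin":0},{"fingers":30,"x":0,"y":0,"z":0,"spin":0},{"fingers":30,"x":0,"y":0,"z":0,"spin":0},{"fingers":30,"x":0,"y":0,"z":0,"spin":0},{"fingers":30,"x":0,"y":0,"z":0,"spin":0},{"fingers":30,"x":0,"y":0,"z":0,"spin":0},{"fingers":30,"x":0,"y":0,"z":0,"spin":0}], "grip_force": 30}}

```text
clock: 4.1
ee_pos: [0.4555, 0.1482, 0.0447]
ee_rot: [[0.213, 0.977, 0.001], [0.977, -0.213, 0.0], [0.0, 0.001, -1.0]]
contact_force: [-0.7, -0.4, -2.7]
opening: 0.458
finger_force: 35.1
```

Call:
{"op": "drive_tool", "data": {"moves": [{"fingers":30,"x":0,"y":0,"z":0,"spin":0},{"fingers":30,"x":0,"y":0,"z":-5,"spin":0},{"fingers":30,"x":0,"y":0,"z":-20,"spin":0},{"fingers":30,"x":0,"y":0,"z":-30,"spin":0},{"fingers":30,"x":0,"y":0,"z":-30,"spin":0},{"fingers":30,"x":0,"y":0,"z":-15,"spin":0},{"fingers":30,"x":0,"y":0,"z":0,"spin":0}]}}

```text
clock: 4.8
ee_pos: [0.4563, 0.1485, 0.1464]
ee_rot: [[0.213, 0.977, 0.004], [0.977, -0.213, 0.001], [0.002, 0.003, -1.0]]
contact_force: [0.7, -0.5, -3.4]
opening: 0.463
finger_force: 35.3
```

```bash
python3 - <<'E'
from h import *
go(.643,.127,.142)
c=cams(); import cv2
a=cv2.resize(c["side"]["frame"][150:300,220:400],None,fx=3,fy=3); cv2.imwrite("pics/lift.png",a[:,:,::-1])
E
```

```text
t 4.8 ee [0.4563 0.1485 0.1464] yaw -12.31989223679789 spin 0.0 shift [ 18.8063 186.9617   5.0252] nospin [ 18.8063 186.9617   5.0252] F [ 0.7386 -0.4727 -3.3909] open 0.463017330984394 ff 35.262791365385056 zax [ 0.0035  0.0012 -1.    ]
```

View pics/lift.png

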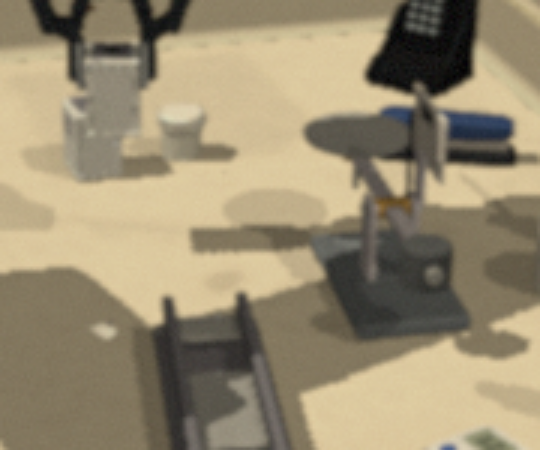

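The cartridge (crop (110,95)) is held upright. Next I'll carry it to the pan.

Call:
{"op": "drive_tool", "data": {"moves": [{"fingers":30,"x":0,"y":10,"z":-10,"spin":0},{"fingers":30,"x":3,"y":25,"z":0,"spin":0},{"fingers":30,"x":4,"y":34,"z":0,"spin":0},{"fingers":30,"x":4,"y":34,"z":0,"spin":0},{"fingers":30,"x":4,"y":34,"z":0,"spin":0},{"fingers":30,"x":3,"y":30,"z":0,"spin":0},{"fingers":30,"x":1,"y":16,"z":0,"spin":0},{"fingers":30,"x":0,"y":4,"z":0,"spin":0},{"fingers":30,"x":0,"y":0,"z":0,"spin":0},{"fingers":30,"x":0,"y":0,"z":0,"spin":0}]}}

```text
clock: 5.9
ee_pos: [0.641, 0.1269, 0.1535]
ee_rot: [[0.213, 0.977, -0.002], [0.977, -0.213, -0.0], [-0.001, -0.001, -1.0]]
contact_force: [-0.2, -0.5, -2.0]
opening: 0.462
finger_force: 35.2
```

Call:
{"op": "drive_tool", "data": {"moves": [{"fingers":30,"x":0,"y":0,"z":10,"spin":0},{"fingers":30,"x":0,"y":0,"z":6,"spin":0},{"fingers":30,"x":0,"y":0,"z":2,"spin":0},{"fingers":30,"x":0,"y":0,"z":2,"spin":0},{"fingers":30,"x":0,"y":0,"z":2,"spin":0},{"fingers":30,"x":0,"y":0,"z":0,"spin":0}]}}

```text
clock: 6.5
ee_pos: [0.642, 0.1268, 0.1321]
ee_rot: [[0.213, 0.977, -0.0], [0.977, -0.213, -0.0], [-0.0, -0.0, -1.0]]
contact_force: [-0.5, -0.6, -3.2]
opening: 0.464
finger_force: 35.2
```

Call:
{"op": "drive_tool", "data": {"moves": [{"fingers":30,"x":0,"y":0,"z":1,"spin":0},{"fingers":30,"x":0,"y":0,"z":1,"spin":0},{"fingers":30,"x":0,"y":0,"z":0,"spin":0}]}}

```text
clock: 6.8
ee_pos: [0.642, 0.1268, 0.1302]
ee_rot: [[0.213, 0.977, -0.0], [0.977, -0.213, -0.0], [-0.0, -0.0, -1.0]]
contact_force: [0.1, -0.3, -2.5]
opening: 0.465
finger_force: 35.2
```

```bash
cat > look.py <<'E'
from h import *
import sys
n=sys.argv[1]
go(.643,.127,.142)
c=cams(); a=cv2.resize(c["side"]["frame"][150:300,230:420],None,fx=3,fy=3); cv2.imwrite(f"pics/{n}.png",a[:,:,::-1])
f=np.mean([env.observe()["contact_force"]],0);print(f)
E
python3 look.py pan1
```

```text
t 6.8 ee [0.642  0.1268 0.1302] yaw -12.32084940905214 spin 0.0 shift [  0.4026   0.9333 -11.8322] nospin [  0.4026   0.9333 -11.8322] F [ 0.1112 -0.3143 -2.53  ] open 0.4652322896261676 ff 35.19004829227924 zax [-0.0001 -0.     -1.    ]
[ 0.3784 -0.0584 -1.728 ]
```

View pics/pan1.png

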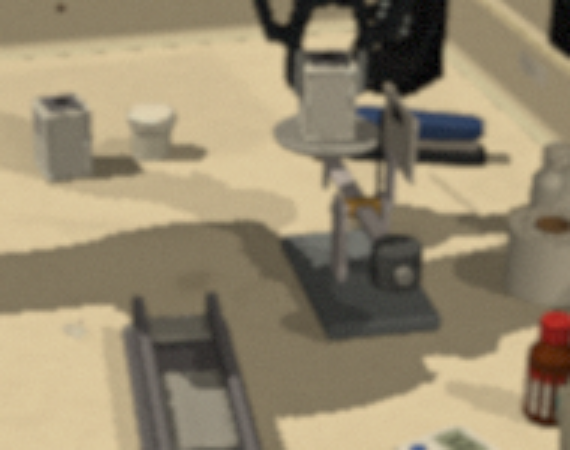

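The cartridge sits over the middle of the pan (crop (328,135)), at or just above contact. I'll lower it a little more.

Call:
{"op": "drive_tool", "data": {"moves": [{"fingers":30,"x":0,"y":0,"z":0.7,"spin":0},{"fingers":30,"x":0,"y":0,"z":0.7,"spin":0},{"fingers":30,"x":0,"y":0,"z":0,"spin":0}]}}

```text
clock: 7.2
ee_pos: [0.6421, 0.1268, 0.1289]
ee_rot: [[0.213, 0.977, 0.0], [0.977, -0.213, 0.0], [0.0, 0.0, -1.0]]
contact_force: [-0.1, 0.3, -0.1]
opening: 0.462
finger_force: 35.4
```

Call:
{"op": "drive_tool", "data": {"moves": [{"fingers":30,"x":0,"y":0,"z":0.7,"spin":0},{"fingers":30,"x":0,"y":0,"z":0.7,"spin":0},{"fingers":30,"x":0,"y":0,"z":0,"spin":0}]}}

```text
clock: 7.5
ee_pos: [0.6421, 0.1268, 0.1274]
ee_rot: [[0.213, 0.977, 0.0], [0.977, -0.213, 0.0], [0.0, 0.0, -1.0]]
contact_force: [0.8, 0.3, -1.4]
opening: 0.463
finger_force: 35.4
```

Call:
{"op": "drive_tool", "data": {"moves": [{"fingers":43,"x":0,"y":0,"z":0,"spin":0},{"fingers":46,"x":0,"y":0,"z":0,"spin":0},{"fingers":52,"x":0,"y":0,"z":0,"spin":0},{"fingers":58,"x":0,"y":0,"z":0,"spin":0},{"fingers":58,"x":0,"y":0,"z":0,"spin":0},{"fingers":58,"x":0,"y":0,"z":0,"spin":0},{"fingers":58,"x":0,"y":0,"z":0,"spin":0},{"fingers":58,"x":0,"y":0,"z":0,"spin":0},{"fingers":58,"x":0,"y":0,"z":0,"spin":0},{"fingers":58,"x":0,"y":0,"z":0,"spin":0}]}}

```text
clock: 8.5
ee_pos: [0.642, 0.1268, 0.1275]
ee_rot: [[0.213, 0.977, 0.0], [0.977, -0.213, -0.0], [-0.0, 0.0, -1.0]]
contact_force: [0.6, -0.8, -1.4]
opening: 0.678
finger_force: 0.0
```

```bash
python3 look.py pan2
```

```text
t 8.5 ee [0.642  0.1268 0.1275] yaw -12.31872323725025 spin 0.0 shift [  0.3957   0.9125 -14.5153] nospin [  0.3957   0.9125 -14.5153] F [ 0.6043 -0.8258 -1.4293] open 0.6777985133158293 ff 0.0 zax [ 0. -0. -1.]
[-0.3417  0.062   0.5286]
```

View pics/pan2.png

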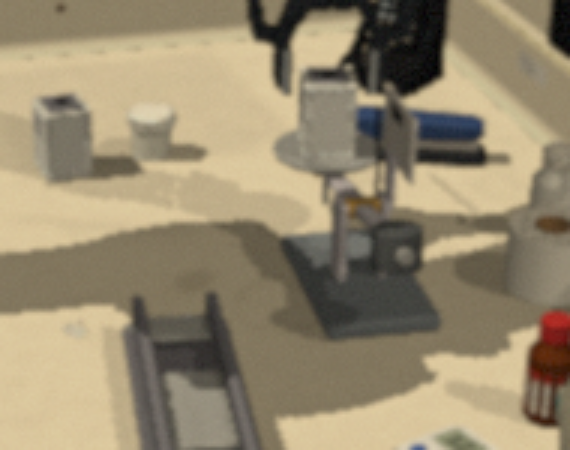

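The pan dropped by about 19 crop pixels and the counterweight rose, so B is the heavy one. I'll regrasp it 12 mm lower and lift it.

Call:
{"op": "drive_tool", "data": {"moves": [{"fingers":58,"x":0,"y":0,"z":4,"spin":0},{"fingers":58,"x":0,"y":0,"z":4,"spin":0},{"fingers":58,"x":0,"y":0,"z":4,"spin":0},{"fingers":52,"x":0,"y":0,"z":0,"spin":0},{"fingers":46,"x":0,"y":0,"z":0,"spin":0},{"fingers":42,"x":0,"y":0,"z":0,"spin":0},{"fingers":38,"x":0,"y":0,"z":0,"spin":0},{"fingers":30,"x":0,"y":0,"z":0,"spin":0},{"fingers":30,"x":0,"y":0,"z":0,"spin":0},{"fingers":30,"x":0,"y":0,"z":0,"spin":0}]}}

```text
clock: 9.6
ee_pos: [0.6421, 0.1268, 0.1157]
ee_rot: [[0.213, 0.977, 0.0], [0.977, -0.213, 0.0], [0.0, 0.0, -1.0]]
contact_force: [0.7, -0.3, 1.5]
opening: 0.463
finger_force: 33.1
```

Call:
{"op": "drive_tool", "data": {"moves": [{"fingers":30,"x":0,"y":0,"z":0,"spin":0},{"fingers":30,"x":0,"y":0,"z":-4,"spin":0},{"fingers":30,"x":0,"y":0,"z":-8,"spin":0},{"fingers":30,"x":0,"y":0,"z":-20,"spin":0},{"fingers":30,"x":0,"y":0,"z":-20,"spin":0},{"fingers":30,"x":0,"y":0,"z":-10,"spin":0},{"fingers":30,"x":0,"y":0,"z":0,"spin":0},{"fingers":30,"x":0,"y":0,"z":0,"spin":0}]}}

```text
clock: 10.4
ee_pos: [0.6419, 0.1268, 0.1768]
ee_rot: [[0.213, 0.977, -0.001], [0.977, -0.213, -0.0], [-0.0, -0.001, -1.0]]
contact_force: [-0.0, 0.1, -2.1]
opening: 0.46
finger_force: 32.7
```

```bash
python3 - <<'E'
from h import *
go(.466,-.15,.15,-7.9)
c=env.camera("top");g=cv2.cvtColor(c["frame"],cv2.COLOR_RGB2GRAY).astype(np.float32)
K,e,A=c["intrinsics"],np.array(c["eye"]),c["attitude"]
def px(P): q=(P-e)@A; q=q@K.T; return q[:,:2]/q[:,2:]
# rectified: rows = x across, columns = along cradle axis, at z=.034
o=np.array([.475,-.0816]);a=np.radians(82.1);d=np.array([np.cos(a),np.sin(a)]);n=np.array([d[1],-d[0]])
u=np.arange(-50,51,2)/1e3
def prof(l0,l1,z):
    acc=0
    for l in np.linspace(l0,l1,15):
        P=np.c_[o+l*d+u[:,None]*n,np.full(len(u),z)];p=px(P).astype(np.float32)
        acc=acc+cv2.remap(g,p[:,:1],p[:,1:],cv2.INTER_CUBIC)[:,0]
    return (acc/15).astype(int)
print((u*1e3).astype(int).tolist())
for r in((-.125,-.105),(-.095,-.07),(-.065,-.04),(-.03,0),(.0,.03),(.04,.06)): print(r,prof(*r,.03).tolist())
l=np.arange(-160,110,2.5)/1e3
P=np.c_[o+l[:,None]*d,np.full(len(l),.024)];p=px(P).astype(np.float32)
print(list(zip((l*1e3).tolist(),cv2.remap(g,p[:,:1],p[:,1:],1)[:,0].astype(int).tolist())))
E
```

```text
t 10.4 ee [0.6419 0.1268 0.1768] yaw -12.31886602718958 spin -0.07712376137897944 shift [-298.3467 -136.1768   26.9475] nospin [-307.9519 -112.7852   26.9475] F [-0.0216  0.1296 -2.1316] open 0.45985723045593085 ff 32.744474709033966 zax [-0.0007 -0.0002 -1.    ]
[-50, -48, -46, -44, -42, -40, -38, -36, -34, -32, -30, -28, -26, -24, -22, -20, -18, -16, -14, -12, -10, -8, -6, -4, -2, 0, 2, 4, 6, 8, 10, 12, 14, 16, 18, 20, 22, 24, 26, 28, 30, 32, 34, 36, 38, 40, 42, 44, 46, 48, 50]
(-0.125, -0.105) [153, 150, 148, 147, 145, 140, 120, 97, 86, 82, 86, 93, 92, 79, 62, 58, 59, 57, 58, 58, 62, 71, 86, 93, 93, 92, 94, 93, 91, 87, 84, 82, 81, 81, 79, 76, 81, 92, 93, 80, 65, 59, 61, 75, 91, 97, 98, 97, 98, 99, 100]
(-0.095, -0.07) [147, 144, 143, 144, 144, 139, 118, 94, 82, 80, 85, 94, 93, 77, 63, 69, 82, 99, 115, 121, 122, 120, 119, 119, 119, 119, 121, 121, 121, 122, 121, 119, 119, 116, 106, 86, 78, 89, 92, 82, 64, 56, 60, 76, 94, 101, 101, 100, 99, 98, 103]
(-0.065, -0.04) [148, 144, 143, 143, 143, 139, 119, 95, 83, 82, 86, 95, 93, 80, 65, 68, 80, 97, 114, 122, 124, 122, 119, 120, 121, 122, 
[... 1537 characters left out ...]
 (-32.5, 116), (-30.0, 101), (-27.5, 89), (-25.0, 83), (-22.5, 82), (-20.0, 83), (-17.5, 82), (-15.0, 81), (-12.5, 78), (-10.0, 72), (-7.5, 67), (-5.0, 65), (-2.5, 66), (0.0, 68), (2.5, 66), (5.0, 63), (7.5, 61), (10.0, 57), (12.5, 61), (15.0, 60), (17.5, 57), (20.0, 57), (22.5, 58), (25.0, 59), (27.5, 59), (30.0, 60), (32.5, 67), (35.0, 75), (37.5, 83), (40.0, 79), (42.5, 80), (45.0, 83), (47.5, 82), (50.0, 83), (52.5, 81), (55.0, 80), (57.5, 79), (60.0, 79), (62.5, 72), (65.0, 58), (67.5, 50), (70.0, 53), (72.5, 56), (75.0, 59), (77.5, 61), (80.0, 68), (82.5, 80), (85.0, 87), (87.5, 91), (90.0, 92), (92.5, 95), (95.0, 93), (97.5, 97), (100.0, 103), (102.5, 102), (105.0, 103), (107.5, 104)]
```

Call:
{"op": "drive_tool", "data": {"moves": [{"fingers":30,"x":0,"y":0,"z":-15,"spin":-0.077},{"fingers":30,"x":0,"y":0,"z":-15,"spin":0},{"fingers":30,"x":-20,"y":-12,"z":0,"spin":0},{"fingers":30,"x":-34,"y":-16,"z":0,"spin":0},{"fingers":30,"x":-37,"y":-16,"z":0,"spin":0},{"fingers":30,"x":-37,"y":-16,"z":0,"spin":0},{"fingers":30,"x":-37,"y":-16,"z":0,"spin":0},{"fingers":30,"x":-37,"y":-16,"z":0,"spin":0},{"fingers":30,"x":-37,"y":-16,"z":0,"spin":0},{"fingers":30,"x":-32,"y":-16,"z":10,"spin":0}]}}

```text
clock: 11.45
ee_pos: [0.4809, -0.126, 0.1974]
ee_rot: [[0.138, 0.99, 0.001], [0.99, -0.138, -0.0], [-0.0, 0.001, -1.0]]
contact_force: [0.4, -0.2, -2.8]
opening: 0.464
finger_force: 32.8
```

Call:
{"op": "drive_tool", "data": {"moves": [{"fingers":30,"x":-20,"y":-10,"z":20,"spin":0},{"fingers":30,"x":-3,"y":-3,"z":30,"spin":0},{"fingers":30,"x":0,"y":0,"z":30,"spin":0},{"fingers":30,"x":0,"y":0,"z":15,"spin":0},{"fingers":30,"x":0,"y":0,"z":0,"spin":0},{"fingers":30,"x":0,"y":0,"z":0,"spin":0}]}}

```text
clock: 12.05
ee_pos: [0.4661, -0.1454, 0.1031]
ee_rot: [[0.137, 0.991, 0.0], [0.991, -0.137, -0.0], [-0.0, 0.0, -1.0]]
contact_force: [0.6, 0.4, -2.4]
opening: 0.459
finger_force: 32.7
```

```bash
python3 - <<'E'
from h import *
go(.4654,-.1459,.080,-7.9)
E
```

```text
t 12.05 ee [ 0.4661 -0.1454  0.1031] yaw -7.885226928877726 spin 0.0002578387317150409 shift [-0.5906 -0.629  23.092 ] nospin [-0.5904 -0.6292 23.092 ] F [ 0.6306  0.4035 -2.3761] open 0.45917984827316494 ff 32.65129208564758 zax [ 0.0002 -0.     -1.    ]
```

Call:
{"op": "drive_tool", "data": {"moves": [{"fingers":30,"x":0,"y":-0.6,"z":10,"spin":0},{"fingers":30,"x":0,"y":0,"z":10,"spin":0},{"fingers":30,"x":0,"y":0,"z":4,"spin":0},{"fingers":30,"x":0,"y":0,"z":2,"spin":0},{"fingers":30,"x":0,"y":0,"z":1,"spin":0},{"fingers":30,"x":0,"y":0,"z":0,"spin":0}]}}

```text
clock: 12.65
ee_pos: [0.4655, -0.1455, 0.0758]
ee_rot: [[0.138, 0.99, 0.001], [0.99, -0.138, -0.0], [-0.0, 0.001, -1.0]]
contact_force: [-0.3, 0.1, -1.9]
opening: 0.464
finger_force: 32.8
```

Call:
{"op": "drive_tool", "data": {"moves": [{"fingers":30,"x":0,"y":0,"z":1,"spin":0},{"fingers":30,"x":0,"y":0,"z":1,"spin":0},{"fingers":30,"x":0,"y":0,"z":0,"spin":0}]}}

```text
clock: 12.95
ee_pos: [0.4655, -0.1455, 0.0733]
ee_rot: [[0.138, 0.99, 0.0], [0.99, -0.138, -0.0], [0.0, 0.0, -1.0]]
contact_force: [1.9, -0.5, -3.5]
opening: 0.461
finger_force: 32.6
```

Call:
{"op": "drive_tool", "data": {"moves": [{"fingers":30,"x":0,"y":0,"z":1,"spin":0},{"fingers":30,"x":0,"y":0,"z":1,"spin":0},{"fingers":30,"x":0,"y":0,"z":0,"spin":0}]}}

```text
clock: 13.25
ee_pos: [0.4654, -0.1455, 0.0714]
ee_rot: [[0.138, 0.99, 0.0], [0.99, -0.138, -0.0], [0.0, 0.0, -1.0]]
contact_force: [2.6, -1.0, -3.9]
opening: 0.458
finger_force: 32.6
```

Fx has risen to about 2.6 N, so it's rubbing the wall on the −x side. I'll shift 0.8 mm towards +x and continue.

Call:
{"op": "drive_tool", "data": {"moves": [{"fingers":30,"x":0,"y":0.8,"z":0,"spin":0},{"fingers":30,"x":0,"y":0,"z":1,"spin":0},{"fingers":30,"x":0,"y":0,"z":0,"spin":0}]}}

```text
clock: 13.55
ee_pos: [0.4658, -0.1455, 0.0702]
ee_rot: [[0.138, 0.99, -0.001], [0.99, -0.138, 0.0], [0.0, -0.001, -1.0]]
contact_force: [0.2, -0.3, -3.6]
opening: 0.461
finger_force: 32.8
```

Call:
{"op": "drive_tool", "data": {"moves": [{"fingers":30,"x":0,"y":0,"z":1,"spin":0},{"fingers":30,"x":0,"y":0,"z":1,"spin":0},{"fingers":30,"x":0,"y":0,"z":0,"spin":0}]}}

```text
clock: 13.85
ee_pos: [0.4659, -0.1455, 0.0683]
ee_rot: [[0.138, 0.99, -0.0], [0.99, -0.138, 0.0], [0.0, -0.0, -1.0]]
contact_force: [-0.7, 0.6, -2.4]
opening: 0.463
finger_force: 32.8
```

Call:
{"op": "drive_tool", "data": {"moves": [{"fingers":30,"x":0,"y":0,"z":1,"spin":0},{"fingers":30,"x":0,"y":0,"z":1,"spin":0},{"fingers":30,"x":0,"y":0,"z":0,"spin":0}]}}

```text
clock: 14.15
ee_pos: [0.4661, -0.1456, 0.0665]
ee_rot: [[0.138, 0.99, 0.0], [0.99, -0.138, -0.0], [-0.0, 0.0, -1.0]]
contact_force: [-0.1, -0.2, -0.3]
opening: 0.465
finger_force: 33.0
```

Call:
{"op": "drive_tool", "data": {"moves": [{"fingers":30,"x":0,"y":0,"z":1,"spin":0},{"fingers":30,"x":0,"y":0,"z":1,"spin":0},{"fingers":30,"x":0,"y":0,"z":0,"spin":0}]}}

```text
clock: 14.45
ee_pos: [0.4661, -0.1456, 0.0646]
ee_rot: [[0.138, 0.99, 0.0], [0.99, -0.138, -0.0], [-0.0, 0.0, -1.0]]
contact_force: [-1.4, -0.2, 1.4]
opening: 0.463
finger_force: 33.2
```

Call:
{"op": "drive_tool", "data": {"moves": [{"fingers":30,"x":0,"y":0,"z":0.8,"spin":0},{"fingers":30,"x":0,"y":0,"z":0,"spin":0}]}}

```text
clock: 14.65
ee_pos: [0.4661, -0.1456, 0.0638]
ee_rot: [[0.138, 0.99, 0.0], [0.99, -0.138, -0.0], [-0.0, 0.0, -1.0]]
contact_force: [-0.7, -1.4, 2.3]
opening: 0.465
finger_force: 33.3
```

Call:
{"op": "drive_tool", "data": {"moves": [{"fingers":30,"x":3,"y":0,"z":0,"spin":0},{"fingers":30,"x":5,"y":0,"z":0,"spin":0},{"fingers":30,"x":5,"y":0,"z":0,"spin":0},{"fingers":30,"x":5,"y":0,"z":0,"spin":0},{"fingers":30,"x":5,"y":0,"z":0,"spin":0},{"fingers":30,"x":2,"y":0,"z":0,"spin":0}]}}

```text
clock: 15.25
ee_pos: [0.4696, -0.1202, 0.0637]
ee_rot: [[0.137, 0.991, 0.0], [0.991, -0.137, -0.0], [-0.0, 0.0, -1.0]]
contact_force: [-0.3, -2.6, 2.3]
opening: 0.465
finger_force: 33.3
```

Call:
{"op": "drive_tool", "data": {"moves": [{"fingers":30,"x":5,"y":0,"z":0,"spin":0},{"fingers":30,"x":5,"y":0,"z":0,"spin":0},{"fingers":30,"x":5,"y":0,"z":0,"spin":0},{"fingers":30,"x":5,"y":0,"z":0,"spin":0},{"fingers":30,"x":5,"y":0,"z":0,"spin":0},{"fingers":30,"x":2,"y":0,"z":0,"spin":0}]}}

```text
clock: 15.85
ee_pos: [0.4733, -0.0936, 0.0637]
ee_rot: [[0.137, 0.991, -0.0], [0.991, -0.137, 0.0], [-0.0, -0.0, -1.0]]
contact_force: [-0.5, -3.5, 3.2]
opening: 0.461
finger_force: 33.3
```

Sliding goes smoothly, with about 22 mm to go, so I'll take smaller steps.

Call:
{"op": "drive_tool", "data": {"moves": [{"fingers":30,"x":3,"y":0,"z":0,"spin":0},{"fingers":30,"x":3,"y":0,"z":0,"spin":0},{"fingers":30,"x":3,"y":0,"z":0,"spin":0},{"fingers":30,"x":3,"y":0,"z":0,"spin":0},{"fingers":30,"x":1,"y":0,"z":0,"spin":0}]}}

```text
clock: 16.35
ee_pos: [0.475, -0.0809, 0.0637]
ee_rot: [[0.137, 0.991, -0.0], [0.991, -0.137, 0.0], [0.0, -0.0, -1.0]]
contact_force: [-0.4, -1.9, 2.6]
opening: 0.462
finger_force: 33.3
```

Call:
{"op": "drive_tool", "data": {"moves": [{"fingers":30,"x":1.5,"y":0,"z":0,"spin":0},{"fingers":30,"x":1.5,"y":0,"z":0,"spin":0},{"fingers":30,"x":0,"y":0,"z":0,"spin":0}]}}

```text
clock: 16.65
ee_pos: [0.4754, -0.078, 0.0637]
ee_rot: [[0.137, 0.991, -0.0], [0.991, -0.137, 0.0], [0.0, -0.0, -1.0]]
contact_force: [-0.4, -1.1, 2.6]
opening: 0.463
finger_force: 33.3
```

Call:
{"op": "drive_tool", "data": {"moves": [{"fingers":30,"x":1,"y":0,"z":0,"spin":0},{"fingers":30,"x":1,"y":0,"z":0,"spin":0},{"fingers":30,"x":0,"y":0,"z":0,"spin":0}]}}

```text
clock: 16.95
ee_pos: [0.4757, -0.0762, 0.0637]
ee_rot: [[0.138, 0.99, 0.0], [0.99, -0.138, 0.0], [0.0, -0.0, -1.0]]
contact_force: [-0.7, -1.9, 2.8]
opening: 0.465
finger_force: 33.3
```

Call:
{"op": "drive_tool", "data": {"moves": [{"fingers":30,"x":1,"y":0,"z":0,"spin":0},{"fingers":30,"x":1,"y":0,"z":0,"spin":0},{"fingers":30,"x":0,"y":0,"z":0,"spin":0}]}}

```text
clock: 17.25
ee_pos: [0.476, -0.0741, 0.0637]
ee_rot: [[0.137, 0.991, 0.0], [0.991, -0.137, 0.0], [0.0, 0.0, -1.0]]
contact_force: [0.2, -1.3, 2.4]
opening: 0.466
finger_force: 33.3
```

Call:
{"op": "drive_tool", "data": {"moves": [{"fingers":30,"x":1,"y":0,"z":0,"spin":0},{"fingers":30,"x":0,"y":0,"z":0,"spin":0}]}}

```text
clock: 17.45
ee_pos: [0.4759, -0.0728, 0.0632]
ee_rot: [[0.137, 0.991, -0.001], [0.991, -0.137, 0.001], [0.001, -0.001, -1.0]]
contact_force: [1.7, -0.9, -1.8]
opening: 0.466
finger_force: 32.8
```

Call:
{"op": "drive_tool", "data": {"moves": [{"fingers":30,"x":1,"y":0,"z":0,"spin":0},{"fingers":30,"x":0,"y":0,"z":0,"spin":0}]}}

```text
clock: 17.65
ee_pos: [0.476, -0.0719, 0.0632]
ee_rot: [[0.137, 0.991, -0.001], [0.991, -0.137, 0.001], [0.001, -0.001, -1.0]]
contact_force: [-0.2, -0.2, -2.9]
opening: 0.457
finger_force: 32.8
```

The downward load has gone, so the cartridge is over the seat. I'll lower it gently by hand.

Call:
{"op": "drive_tool", "data": {"moves": [{"fingers":30,"x":0,"y":0,"z":1,"spin":0},{"fingers":30,"x":0,"y":0,"z":1,"spin":0},{"fingers":30,"x":0,"y":0,"z":1,"spin":0},{"fingers":30,"x":0,"y":0,"z":0,"spin":0}]}}

```text
clock: 18.05
ee_pos: [0.4761, -0.0722, 0.0604]
ee_rot: [[0.138, 0.99, -0.0], [0.99, -0.138, 0.0], [0.0, -0.0, -1.0]]
contact_force: [0.3, 0.2, -3.0]
opening: 0.463
finger_force: 32.8
```

Call:
{"op": "drive_tool", "data": {"moves": [{"fingers":30,"x":0,"y":0,"z":1,"spin":0},{"fingers":30,"x":0,"y":0,"z":1,"spin":0},{"fingers":30,"x":0,"y":0,"z":1,"spin":0},{"fingers":30,"x":0,"y":0,"z":0,"spin":0}]}}

```text
clock: 18.45
ee_pos: [0.4762, -0.0723, 0.0575]
ee_rot: [[0.138, 0.99, -0.0], [0.99, -0.138, 0.0], [0.0, -0.0, -1.0]]
contact_force: [-0.3, -0.5, -1.9]
opening: 0.464
finger_force: 32.8
```

Call:
{"op": "drive_tool", "data": {"moves": [{"fingers":30,"x":0,"y":0,"z":1,"spin":0},{"fingers":30,"x":0,"y":0,"z":0.5,"spin":0},{"fingers":30,"x":0,"y":0,"z":0,"spin":0}]}}

```text
clock: 18.75
ee_pos: [0.4762, -0.0723, 0.0561]
ee_rot: [[0.138, 0.991, -0.0], [0.991, -0.138, -0.0], [-0.0, -0.0, -1.0]]
contact_force: [0.7, -0.3, -2.8]
opening: 0.461
finger_force: 32.8
```

Call:
{"op": "drive_tool", "data": {"moves": [{"fingers":30,"x":0,"y":0,"z":0.8,"spin":0},{"fingers":30,"x":0,"y":0,"z":0,"spin":0},{"fingers":43,"x":0,"y":0,"z":0,"spin":0},{"fingers":46,"x":0,"y":0,"z":0,"spin":0},{"fingers":52,"x":0,"y":0,"z":0,"spin":0},{"fingers":58,"x":0,"y":0,"z":0,"spin":0},{"fingers":58,"x":0,"y":0,"z":0,"spin":0},{"fingers":58,"x":0,"y":0,"z":0,"spin":0}]}}

```text
clock: 19.55
ee_pos: [0.4763, -0.0723, 0.0554]
ee_rot: [[0.138, 0.99, 0.0], [0.99, -0.138, -0.0], [-0.0, 0.0, -1.0]]
contact_force: [-0.7, 0.5, -0.3]
opening: 0.68
finger_force: 0.0
```

Call:
{"op": "drive_tool", "data": {"moves": [{"fingers":58,"x":0,"y":0,"z":-5,"spin":0},{"fingers":58,"x":0,"y":0,"z":-15,"spin":0},{"fingers":58,"x":0,"y":0,"z":-30,"spin":0},{"fingers":58,"x":0,"y":0,"z":-40,"spin":0},{"fingers":58,"x":0,"y":0,"z":-40,"spin":0},{"fingers":58,"x":0,"y":0,"z":-20,"spin":0},{"fingers":58,"x":0,"y":0,"z":0,"spin":0}]}}

```text
clock: 20.25
ee_pos: [0.4775, -0.0725, 0.21]
ee_rot: [[0.138, 0.99, 0.006], [0.991, -0.138, -0.001], [-0.0, 0.006, -1.0]]
contact_force: [-1.2, 0.3, -0.3]
opening: 0.677
finger_force: 0.0
```

```bash
python3 - <<'E'
from h import *
go(.466,.297,.12,4.0)
c=cams()
a=cv2.resize(c["side"]["frame"][160:340,220:400],None,fx=3,fy=3); cv2.imwrite("pics/seat.png",a[:,:,::-1])
E
```

```text
t 20.25 ee [ 0.4775 -0.0725  0.21  ] yaw -7.903860482936487 spin -0.2077615591252841 shift [369.4833  13.7338  89.5915] nospin [364.3705 -62.7749  89.5915] F [-1.2348  0.3195 -0.2533] open 0.6771707807955359 ff 0.0 zax [ 0.0063 -0.001  -1.    ]
```

View pics/seat.png

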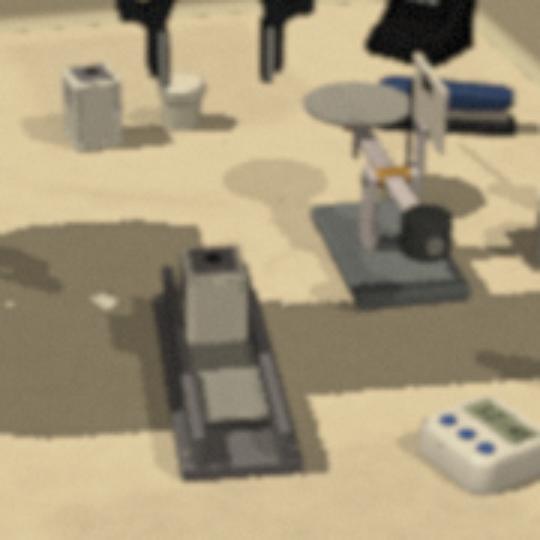

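The cartridge is in the seat (top at crop (212,262)), upright and below deck level, and the beam is level again. I'll now fetch the light one, A.

Call:
{"op": "drive_tool", "data": {"moves": [{"fingers":58,"x":0,"y":0,"z":0,"spin":-0.104},{"fingers":58,"x":0,"y":0,"z":0,"spin":-0.104},{"fingers":58,"x":47,"y":2,"z":0,"spin":0},{"fingers":58,"x":47,"y":2,"z":0,"spin":0},{"fingers":58,"x":47,"y":2,"z":0,"spin":0},{"fingers":58,"x":47,"y":2,"z":0,"spin":0},{"fingers":58,"x":47,"y":2,"z":0,"spin":0},{"fingers":58,"x":47,"y":2,"z":10,"spin":0},{"fingers":58,"x":47,"y":1,"z":20,"spin":0},{"fingers":58,"x":40,"y":1,"z":30,"spin":0}]}}

```text
clock: 21.35
ee_pos: [0.464, 0.2982, 0.1454]
ee_rot: [[-0.071, 0.997, 0.001], [0.997, 0.071, 0.001], [0.001, 0.001, -1.0]]
contact_force: [1.5, -0.4, -0.4]
opening: 0.678
finger_force: 0.0
```

Call:
{"op": "drive_tool", "data": {"moves": [{"fingers":58,"x":0,"y":0,"z":30,"spin":0},{"fingers":58,"x":0,"y":0,"z":0,"spin":0},{"fingers":58,"x":0,"y":0,"z":0,"spin":0}]}}

```text
clock: 21.65
ee_pos: [0.4638, 0.2952, 0.1155]
ee_rot: [[-0.07, 0.998, -0.002], [0.998, 0.07, -0.001], [-0.001, -0.002, -1.0]]
contact_force: [1.2, -0.6, 0.6]
opening: 0.681
finger_force: 0.0
```

```bash
python3 - <<'E'
from h import *
go(.4665,.2975,.0445,4.0)
c=env.camera("side")
def px(P): q=c["intrinsics"]@(c["attitude"].T@(np.array(P)-c["eye"])); return q[:2]/q[2]
for z in(.073,.082):
    p=px([.4764,-.0715,z]); print(z,(p-[220,160])*3+1)
E
```

```text
t 21.65 ee [0.4638 0.2952 0.1155] yaw 4.006528606208874 spin 0.00011394567391100504 shift [ 2.2343  2.9547 70.963 ] nospin [ 2.234  2.955 70.963] F [ 1.1625 -0.6182  0.647 ] open 0.6806671341346392 ff 0.0 zax [-0.0018 -0.0013 -1.    ]
0.073 [212.502  260.6771]
0.082 [212.5057 248.608 ]
```

The top centre should be at (212.5, 260.7) if seated, and it is seen at (212, 260), so it's fully down. Now grasp A.

Call:
{"op": "drive_tool", "data": {"moves": [{"fingers":58,"x":2,"y":2,"z":10,"spin":0},{"fingers":58,"x":0,"y":0,"z":20,"spin":0},{"fingers":58,"x":0,"y":0,"z":25,"spin":0},{"fingers":58,"x":0,"y":0,"z":16,"spin":0},{"fingers":50,"x":0,"y":0,"z":0,"spin":0},{"fingers":44,"x":0,"y":0,"z":0,"spin":0},{"fingers":40,"x":0,"y":0,"z":0,"spin":0},{"fingers":30,"x":0,"y":0,"z":0,"spin":0},{"fingers":30,"x":0,"y":0,"z":0,"spin":0},{"fingers":30,"x":0,"y":0,"z":0,"spin":0}]}}

```text
clock: 22.7
ee_pos: [0.4672, 0.2983, 0.0465]
ee_rot: [[-0.07, 0.998, 0.002], [0.998, 0.07, 0.001], [0.001, 0.003, -1.0]]
contact_force: [0.7, -1.5, 5.9]
opening: 0.46
finger_force: 31.7
```

Call:
{"op": "drive_tool", "data": {"moves": [{"fingers":30,"x":0,"y":0,"z":0,"spin":0},{"fingers":30,"x":0,"y":0,"z":-5,"spin":0},{"fingers":30,"x":0,"y":0,"z":-25,"spin":0},{"fingers":30,"x":0,"y":0,"z":-40,"spin":0},{"fingers":30,"x":0,"y":0,"z":-40,"spin":0},{"fingers":30,"x":0,"y":0,"z":-20,"spin":0},{"fingers":30,"x":0,"y":0,"z":0,"spin":0},{"fingers":30,"x":0,"y":0,"z":0,"spin":0}]}}

```text
clock: 23.5
ee_pos: [0.4663, 0.298, 0.1748]
ee_rot: [[-0.07, 0.998, 0.0], [0.998, 0.07, 0.0], [0.0, 0.0, -1.0]]
contact_force: [-0.6, -0.7, -1.9]
opening: 0.462
finger_force: 30.8
```

```bash
python3 - <<'E'
from h import *
go(.643,.127,.15)
E
```

```text
t 23.5 ee [0.4663 0.298  0.1748] yaw 4.017503830239786 spin 0.0 shift [-182.9894  164.2284   24.7818] nospin [-182.9894  164.2284   24.7818] F [-0.6194 -0.6961 -1.8588] open 0.4623781487670717 ff 30.769351422786713 zax [ 0.0003  0.0003 -1.    ]
```

Call:
{"op": "drive_tool", "data": {"moves": [{"fingers":30,"x":-12,"y":11,"z":0,"spin":0},{"fingers":30,"x":-27,"y":24,"z":0,"spin":0},{"fingers":30,"x":-32,"y":29,"z":0,"spin":0},{"fingers":30,"x":-34,"y":30,"z":0,"spin":0},{"fingers":30,"x":-33,"y":30,"z":0,"spin":0},{"fingers":30,"x":-27,"y":24,"z":0,"spin":0},{"fingers":30,"x":-14,"y":12,"z":0,"spin":0},{"fingers":30,"x":-4,"y":4,"z":10,"spin":0},{"fingers":30,"x":0,"y":0,"z":10,"spin":0},{"fingers":30,"x":0,"y":0,"z":5,"spin":0}]}}

```text
clock: 24.5
ee_pos: [0.6414, 0.1272, 0.1472]
ee_rot: [[-0.07, 0.998, -0.003], [0.998, 0.07, -0.0], [-0.0, -0.003, -1.0]]
contact_force: [0.2, -0.7, -0.6]
opening: 0.462
finger_force: 30.8
```

Call:
{"op": "drive_tool", "data": {"moves": [{"fingers":30,"x":0,"y":0,"z":6,"spin":0},{"fingers":30,"x":0,"y":0,"z":4,"spin":0},{"fingers":30,"x":0,"y":0,"z":2,"spin":0},{"fingers":30,"x":0,"y":0,"z":2,"spin":0},{"fingers":30,"x":0,"y":0,"z":0,"spin":0},{"fingers":30,"x":0,"y":0,"z":0,"spin":0}]}}

```text
clock: 25.1
ee_pos: [0.6428, 0.1269, 0.1361]
ee_rot: [[-0.07, 0.998, 0.0], [0.998, 0.07, 0.0], [0.0, 0.0, -1.0]]
contact_force: [0.4, 0.5, -0.0]
opening: 0.46
finger_force: 30.8
```

Call:
{"op": "drive_tool", "data": {"moves": [{"fingers":30,"x":0,"y":0,"z":1,"spin":0},{"fingers":30,"x":0,"y":0,"z":1,"spin":0},{"fingers":30,"x":0,"y":0,"z":0,"spin":0}]}}

```text
clock: 25.4
ee_pos: [0.6427, 0.1268, 0.1336]
ee_rot: [[-0.07, 0.998, -0.0], [0.998, 0.07, -0.0], [-0.0, -0.0, -1.0]]
contact_force: [-0.1, 0.2, -1.7]
opening: 0.465
finger_force: 30.8
```

Call:
{"op": "drive_tool", "data": {"moves": [{"fingers":30,"x":0,"y":0,"z":0.8,"spin":0},{"fingers":30,"x":0,"y":0,"z":0.8,"spin":0},{"fingers":30,"x":0,"y":0,"z":0,"spin":0}]}}

```text
clock: 25.7
ee_pos: [0.6427, 0.1268, 0.1323]
ee_rot: [[-0.07, 0.998, 0.0], [0.998, 0.07, 0.0], [0.0, 0.0, -1.0]]
contact_force: [0.0, -0.0, 0.2]
opening: 0.463
finger_force: 31.0
```

Call:
{"op": "drive_tool", "data": {"moves": [{"fingers":30,"x":0,"y":0,"z":0.8,"spin":0},{"fingers":30,"x":0,"y":0,"z":0,"spin":0},{"fingers":30,"x":0,"y":0,"z":0,"spin":0}]}}

```text
clock: 26.0
ee_pos: [0.6427, 0.1268, 0.1315]
ee_rot: [[-0.07, 0.998, 0.0], [0.998, 0.07, -0.0], [-0.0, 0.0, -1.0]]
contact_force: [0.1, -0.1, -0.2]
opening: 0.466
finger_force: 31.0
```

Call:
{"op": "drive_tool", "data": {"moves": [{"fingers":42,"x":0,"y":0,"z":0,"spin":0},{"fingers":45,"x":0,"y":0,"z":0,"spin":0},{"fingers":50,"x":0,"y":0,"z":0,"spin":0},{"fingers":58,"x":0,"y":0,"z":0,"spin":0},{"fingers":62,"x":0,"y":0,"z":0,"spin":0},{"fingers":62,"x":0,"y":0,"z":0,"spin":0},{"fingers":62,"x":0,"y":0,"z":0,"spin":0},{"fingers":62,"x":0,"y":0,"z":-5,"spin":0},{"fingers":62,"x":0,"y":0,"z":-15,"spin":0},{"fingers":62,"x":0,"y":0,"z":-30,"spin":0}]}}

```text
clock: 27.0
ee_pos: [0.6419, 0.1267, 0.1808]
ee_rot: [[-0.07, 0.998, -0.003], [0.998, 0.07, -0.001], [-0.0, -0.003, -1.0]]
contact_force: [1.1, 0.2, 1.3]
opening: 0.725
finger_force: 0.0
```

Call:
{"op": "drive_tool", "data": {"moves": [{"fingers":62,"x":0,"y":0,"z":-40,"spin":0},{"fingers":62,"x":0,"y":0,"z":-20,"spin":0},{"fingers":62,"x":0,"y":0,"z":0,"spin":0},{"fingers":62,"x":0,"y":0,"z":0,"spin":0},{"fingers":62,"x":0,"y":0,"z":0,"spin":0}]}}

```text
clock: 27.5
ee_pos: [0.6424, 0.1268, 0.2405]
ee_rot: [[-0.07, 0.998, -0.001], [0.998, 0.07, -0.0], [-0.0, -0.001, -1.0]]
contact_force: [-0.2, -0.7, -1.0]
opening: 0.727
finger_force: 0.0
```

```bash
python3 - <<'E'
from h import *
go(.643,.127,.15)
c=cams()
a=cv2.resize(c["side"]["frame"][140:340,220:420],None,fx=3,fy=3); cv2.imwrite("pics/end.png",a[:,:,::-1])
E
```

```text
t 27.5 ee [0.6424 0.1268 0.2405] yaw 4.0083882713054715 spin 0.0 shift [ 0.1728  0.7033 90.4876] nospin [ 0.1728  0.7033 90.4876] F [-0.1582 -0.7475 -1.043 ] open 0.7271321388659622 ff 0.0 zax [-0.0014 -0.0003 -1.    ]
```

View pics/end.png

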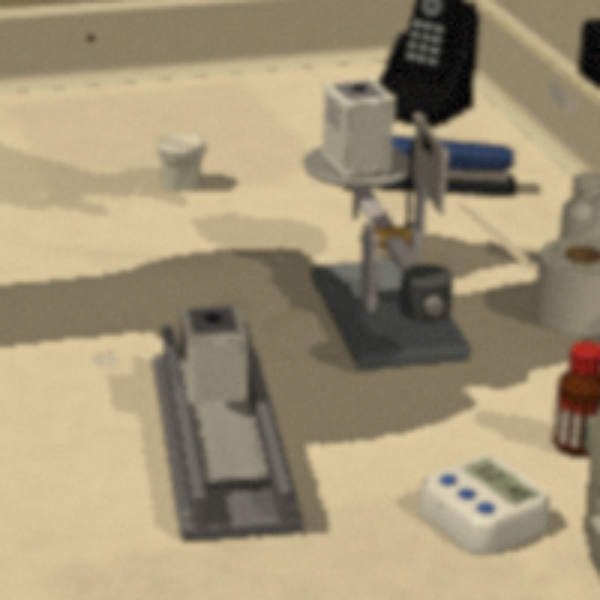

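The light cartridge stands on the pan (crop (358,165)) with the beam level: the pan and counterweight are where they were when it was empty. The heavy one is seated at (213,350), and the other things on the bench haven't moved.

```bash
python3 -c "
from bench import env
print(env.job_done())"
```

```text
the job is handed in; nothing more can be done
None
```

The job is handed in at about 27.5 s of the 67 s: the heavy cartridge, found by its tipping the beam, is fully down and upright in the seat, and the light one stands on the level pan; the hand-in returned no verdict.

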